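# Dock and lock the print-sample sled

### The arm

A 6-joint arm with a two-finger parallel gripper is mounted at the origin on a cart in front of the work surface, level with it; the furniture and walls round the work are solid. World frame = base frame: x ahead of the robot, y to its left, z up, the work surface at z = 0. Lengths are in mm, angles in rad, forces in N, time in s.
With the tool pointing down it reaches from about 300 to 775 mm from the base axis. Payload 14.6 kg.
Tool frame: the origin (TCP) lies midway between the tips of the shut fingers; the grasp point (between the pads) lies 19 mm behind it; z points along the fingers, y is the line along which they close (so a half turn about z gives the same grasp; the last joint's range is limited). The gripper opens to 94 mm and grips with 3 to 60 N. Pads are 16 mm wide; open, the fingers measure 119 mm over their backs; the gripper's body (75 mm by 177 mm) begins 78 mm behind the grasp point.
Start: joints at [1.183, 0.3, 1.521, -0, 1.321, -0.067], TCP at [173.426, 521.932, 205.446] pointing down, gripper open.
Joint ranges: [-3.03, 3.03], [-0.79, 2.21], [0.23, 2.52], [-1.04, 4.18], [0, 3.07], [-2.55, 2.55]. Speed limits (rad/s): [2.22, 2.22, 2.57, 3.14, 3.14, 3.14].

### API

Orientations are given as [roll, pitch, yaw] about the fixed x, y, z axes, in that order (R = Rz(yaw) Ry(pitch) Rx(roll)).
In Python, from cell import manip, camera gives the robot as it stands.
- The arm moves only by the tool move_arm, never from a script. Its arguments are lists of equal length, an entry for each row: "dp": the shift along the world's x, y, z in mm, a list of three; "rotation": the turn, a rotation vector about the world's x, y, z in rad, a list of three; "hand": the opening, from 0 (shut) to 1 (fully open). A call has 1 to 10 rows; each row shifts and turns the commanded pose from where the row before left it; what a row does not reach is not made up. A row lasts 1/8 s, in which the tool goes at most 62.5 mm and 10.7 degrees, less where a joint would pass 70% of its speed; a pose out of reach is approached as far as the arm can. A call with a gripper value outside its range is refused whole. The fingers move at their own pace and stop on an object; "newtons" is the grip in N (left out, the last holds). Time passes only in rows, so rows that do not move let the fingers close. It gives the time, the measured TCP pose, the force, the opening and the grip force at its end, in the units of the state.
- manip.read_state(): the state, without advancing time (a new reading comes with each control period).
- camera(name): name is "side" or "top"; returns a dict with "image" (384x512x3 uint8, red, green, blue), "fx", "fy", "cx", "cy" (pixels), "R" (3x3) and "t" (3): a world point X has camera coordinates R X + t. Camera axes: x right, y down, z forward; pixel columns grow to the right and rows downward; lengths in mm; the calibration is good to about 2 mm. A picture is of the moment at which its call begins. There is no depth.
- manip.sign_off(): hands the job in; it is judged then, once.
The state is a dict: "clock": time; "joints": joint angles; "qd": joint speeds; "effort": joint torques, N m; "eef_pos": TCP position; "eef_rot": TCP orientation; "wrist_force": force on the tool from outside, world axes, zero at the start; "moment": the same for the moment, N m; "finger_gap": finger opening in mm; "finger_force": force on a finger pad.
Only numpy, scipy, OpenCV 4.12 (cv2) and the standard library are available. Lean on these libraries where they do the work, as an engineer would, in place of code of your own. Each camera call takes 0.05 s, during which the arm holds its last target. There are 200 camera calls.

### The job

Put the largest of the three loose bottle caps, top up, into the tray of the sled and let go of it. Then push the sled along its guide towards the bridge until the slot in its tongue lies exactly under the slot in the bridge, press the T-handled lock pin all the way down through both slots, and turn its handle a full quarter turn clockwise (seen from above) so that the crossbar at its foot holds under the tongue. Leave the other two caps where they are.

Things in the scene. Friction and masses are not known exactly. Their poses are not given: they have to be found in the camera images.
- cap_white_48_center (a point): centre of the largest cap (ribbed screw cap, 49 mm across, 19 mm high, 30 g), loose on the bench, top up; this point is half-way up; z axis up. Grasp across the rim; in all three cap places the fingers have room when they close along world x. The print head at x 0.36 to 0.44, y 0 to 0.09 and its hose (y 0 to 0.29, x over 0.39, up to 0.55 m high) are solid: pass them with the arm folded back.
- cap_black_38_center (a point): centre of the middle cap (39 mm across, 16 mm high), loose on the bench, not wanted; half-way up
- cap_grey_28_center (a point): centre of the smallest cap (29 mm across, 15 mm high), loose on the bench, not wanted; half-way up
- tray (a point): centre of the tray floor of the sled, 70 mm above the bench. Grey block 70 x 70 mm, inside 62 x 62 mm, rim only 6 mm high (top 76 mm above the bench), so set a cap in it by its upper part. x axis = the way to push the sled, y to its left, z up. The sled runs along x only and stays where left. The dark pointers beside the tray are opposite dark posts on the base when the slots are in line.
- push_plate (a point): middle of the back of the steel push plate at the rear of the sled (46 mm wide, from 50 to 98 mm above the bench); this point is 86 mm above the bench and 40 mm behind the tray centre; push here along the tray's x axis
- sled_slot (a point): centre of the slot in the sled's steel tongue, at the tongue's top (76 mm above the bench), 69 mm ahead of the tray centre. The slot is 11 mm wide along the travel and 30 mm long across it; tongue 6 mm thick
- bridge_slot (a point): centre of the matching slot (11 x 30 mm) in the fixed bridge, at the bridge's top (90 mm above the bench; base and guide stand on a 40 mm pedestal); the bridge is 28 mm along the travel, 72 mm across; the tongue slides under it. Same axes as tray
- sled (a joint): travel of the sled (m) along its guide, 0 = all the way back, 0.070 = slots lined up, 0.085 = end of travel (too far: no stop at the right place). Friction about 1.2 N. The sled can be pushed back again
- lock_press (a joint): how far the lock pin is pressed down (m), 0 = up, 0.022 = fully down. About 4 N of friction, no spring: it stays where it is left. The tongue blocks it at about 0.002 when the slots are more than about 4 mm out of line; its rounded foot draws the sled in over smaller errors
- lock_turn (a joint): turn of the lock pin (rad), 0 = handle and foot crossbar lie along the slots (across the travel), 1.571 = full quarter turn clockwise from above, a stop (handle along the travel). Can turn only when the pin is down; light friction (0.03 N m), stays where it is left
- handle (a point): centre of the top face of the pin's black T-handle, on the pin's axis; 136 mm above the bench when up, 114 mm when down. The handle is a bar 60 mm long, 12 mm wide, 14 mm high, with at least 10 mm free below it; its long axis is this point's y axis and turns with it. The pin is captive in the bridge: press here straight down
- handle_end (a point): centre of one end of the T-handle, 26 mm from the pin axis along the handle, at half its height (129 mm above the bench when up, 107 mm when down). At the start it is the end to the left of the travel, and goes towards the travel direction as the handle turns clockwise
There are look-alikes about, which are no part of the job. Leave any turquoise look-alike of the part that bears cap_white_48_center alone.

How it is judged (in metres and radians):
On the way, in this order (a step that is already met when the one before it is completed fails the run):
1. the largest cap lies flat in the tray, let go (horizontal distance between cap_white_48_center and tray below 0.016 m and z of cap_white_48_center in the frame of tray between 0.005 and 0.0135 m and angle between cap_white_48_center's own z axis and vertical below 0.15 rad and contact force between the fingers and cap_white_48 below 0.05 N), for 0.2 s.
2. the sled's slot lies under the bridge's slot (within 6 mm) (horizontal distance between sled_slot and bridge_slot below 0.006 m), for 0.1 s.
3. the pin is pressed down through both slots (value of joint lock_press above 0.0185 m), for 0.1 s.
4. the handle is turned a quarter turn (value of joint lock_turn above 1.35 rad), for 0.1 s.
At the end, for the whole second after the job is handed in: The 49 mm cap lies flat in the tray (centre within 16 mm of the tray centre, tilt under 0.15 rad), the slots are in line within 4 mm, the pin is at least 18.5 mm down and turned at least 1.35 rad clockwise, the sled at rest, nothing held (horizontal distance between cap_white_48_center and tray below 0.016 m and z of cap_white_48_center in the frame of tray between 0.005 and 0.0135 m and angle between cap_white_48_center's own z axis and vertical below 0.15 rad and horizontal distance between sled_slot and bridge_slot below 0.004 m and value of joint lock_press above 0.0185 m and value of joint lock_turn above 1.35 rad and velocity of joint sled below 0.01 m/s); the robot touches nothing.
It fails at once if one of the other two caps is shifted by more than 20 mm (distance of any of cap_black_38_center, cap_grey_28_center from where it was at the start of the episode above 0.02 m).
It also fails if it takes over 72 s, if anything falls off the work surface, if the arm or the gripper's body presses on something with over 40 N, if the wrist force passes 120 N, or if a joint passes its speed limit or range.

## Working session

There is one attempt and no reset: what is moved stays moved. The work goes in short steps, Python scripts to look and compute and a tool call to move; the robot and the scene stay as the last step left them, time stands still between calls to the robot, and variables do not carry over. Pictures are saved under pics/ and viewed, at most 10 in all, crops included, and the job is handed in when it is done.

Besides the shell and the picture viewer there is one more tool, called after "Call:" as name(argument=value, ...) on one line, values as JSON. move_arm: Moves the arm, as the interface text tells. Its arguments: {"type":"object","properties":{"dp":{"type":"array","items":{"type":"array","items":{"type":"number"}}},"rotation":{"type":"array","items":{"type":"array","items":{"type":"number"}}},"hand":{"type":"array","items":{"type":"number"}},"newtons":{"type":"number"}},"required":["dp","rotation","hand"]}

```bash
mkdir -p pics; cat > h.py <<'E'
import numpy as np, cv2
from cell import manip, camera
def ray(c,u,v):
    d=np.linalg.inv(np.array(c["R"]))@np.array([(u-c["cx"])/c["fx"],(v-c["cy"])/c["fy"],1]); o=-np.array(c["R"]).T@np.array(c["t"]); return o,d
def at(c,u,v,z):
    o,d=ray(c,u,v); return o+d*(z-o[2])/d[2]
def proj(c,X):
    p=np.array(c["R"])@np.array(X,float)+np.array(c["t"]); return c["fx"]*p[0]/p[2]+c["cx"],c["fy"]*p[1]/p[2]+c["cy"]
def tri(c1,p1,c2,p2):
    o1,d1=ray(c1,*p1);o2,d2=ray(c2,*p2)
    s=np.linalg.lstsq(np.c_[d1,-d2],o2-o1,rcond=None)[0]
    a=o1+d1*s[0];b=o2+d2*s[1];return (a+b)/2,np.linalg.norm(a-b)
E
python3 - <<'E'
from h import *
import pickle
cs={n:camera(n) for n in("side","top")}
pickle.dump(cs,open("c0.pkl","wb"))
for n,c in cs.items():
    cv2.imwrite(f"pics/{n}0.png",cv2.resize(c["image"][...,::-1],(800,600),interpolation=cv2.INTER_CUBIC)); print(n,c["fx"],ray(c,256,192))
print(manip.read_state())
E
```

```text
side 411.79191760043364 (array([525.90653357, 881.95555559, 740.55131456]), array([-0.01133531, -0.79684768, -0.60419628]))
top 366.19641507669434 (array([ 388.52965523,   -9.55432067, 1103.06605392]), array([ 0.10790234,  0.01283656, -0.99415388]))
{'clock': 0.1, 'joints': array([ 1.18340677e+00,  3.00444191e-01,  1.52152369e+00, -6.18449506e-07,
        1.32072349e+00, -6.65946542e-02]), 'qd': array([ 0.00090675, -0.00096584, -0.00067213, -0.00012324, -0.00061402,
       -0.0013875 ]), 'effort': array([ 2.38920344e-03, -5.32648408e+01, -3.53279901e+01,  7.10353651e-02,
        2.35564588e-02, -8.15371391e-05]), 'eef_pos': array([173.33395956, 521.71443308, 204.92537345]), 'eef_rot': array([-3.14049633e+00, -7.25169580e-05,  2.82079787e+00]), 'wrist_force': array([ 0.96575851,  0.91192732, -0.02613594]), 'moment': array([ 0.05643315, -0.03370818,  0.01370004]), 'finger_force': 0.0, 'finger_gap': 94.46284365282722}
```

View pics/side0.png

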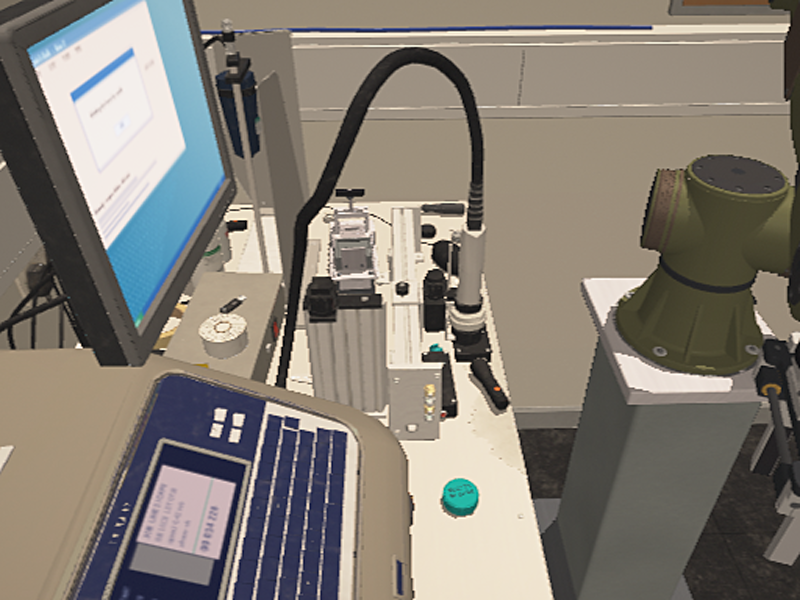

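View pics/top0.png

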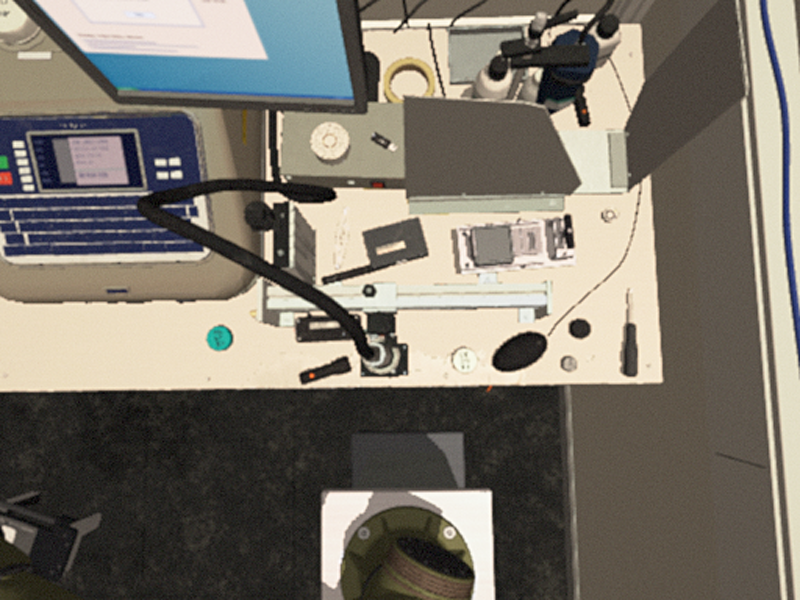

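The side view shows the rig at about (350,240) with the T-handle at (350,192), and the turquoise look-alike at (460,497). The top view shows:
- tray at (492,245)
- handle at (568,240)
- white cap at (464,360), black cap at (579,328), grey cap at (568,364)
- turquoise cap at (219,338)

These could be taken for the wanted cap (top view): the white cap (464,360), the turquoise cap (219,338), the white knob on the box (330,140) and the grey cap (568,364). I choose (464,360) and will check it in a close crop.

```bash
python3 - <<'E'
from h import *
import pickle
cs=pickle.load(open("c0.pkl","rb"))
t=cs["top"]; im=t["image"][...,::-1]
cv2.imwrite("pics/crop1.png",cv2.resize(im[130:246,280:420],(724,600),interpolation=cv2.INTER_CUBIC))
s=cs["side"]["image"][...,::-1]
cv2.imwrite("pics/crop2.png",cv2.resize(s[110:215,190:310],(686,600),interpolation=cv2.INTER_CUBIC))
for n,(u,v),z in [("white",(464,360),10),("black",(579,328),8),("grey",(568,364),8),("tray",(492,245),70),("handle",(568,240),136),("turq",(219,338),10)]:
    print(n,at(t,u*.64,v*.64,z).round(1))
E
```

```text
white [ 390.6 -114.9   10. ]
black [ 447.9 -334.7    8. ]
grey [ 380.2 -310.8    8. ]
tray [ 598.7 -165.9   70. ]
handle [ 591.4 -285.2  136. ]
turq [439.8 354.   10. ]
```

View pics/crop1.png

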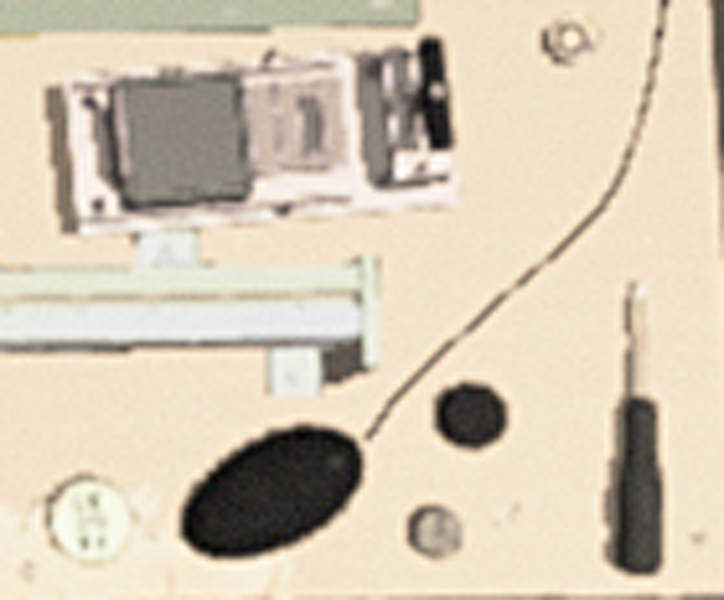

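View pics/crop2.png

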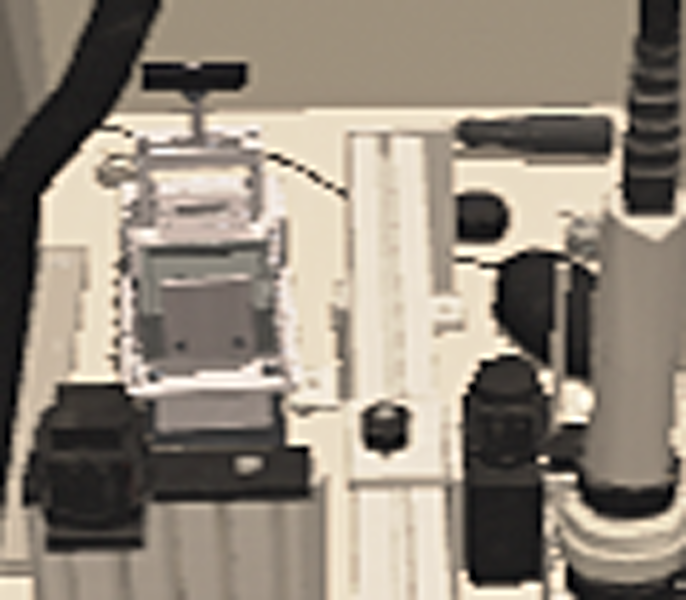

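The close crops confirm the choice. The white ribbed cap is at crop1 (90,520), about 82 crop px ≈ 49 mm across. The tray is at (180,140), the handle at (435,95), and the push plate's back shows in crop2 at (212,315). Next I take precise measurements with masks.

```bash
python3 - <<'E'
from h import *
import pickle
cs=pickle.load(open("c0.pkl","rb"))
t=cs["top"]; s=cs["side"]
def rect(c,box,f):
    u0,v0,u1,v1=box; m=f(c["image"][v0:v1,u0:u1].astype(int)).astype(np.uint8)
    n,l,st,ce=cv2.connectedComponentsWithStats(m); i=1+st[1:,4].argmax()
    cnt=max(cv2.findContours((l==i).astype(np.uint8),0,1)[0],key=cv2.contourArea)
    r=cv2.minAreaRect(cnt+np.array([u0,v0])); return ce[i]+[u0,v0],r,st[i,4]
cb=lambda u,v,k=5.17,o=(280,130):(u/k+o[0],v/k+o[1])
dark=lambda a:a.max(2)<75
h,r,n=rect(t,(355,135,372,162),dark); print("handle top",h,r,n)
P=at(t,*h,136);print(P)
bx=cv2.boxPoints(r); B=[at(t,*p,136)[:2].round(1) for p in bx]; print("handle corners",B)
hs,rs,ns=rect(s,(212,117,236,128),dark); print("handle side",hs,rs,ns)
print("tri",tri(t,h,s,hs))
gray=lambda a:(a.mean(2)>90)&(a.mean(2)<160)&(a.max(2)-a.min(2)<30)
g,r,n=rect(t,(299,142,330,172),gray); print("tray",g,r,n,at(t,*g,70)); print([at(t,*p,73)[:2].round(1) for p in cv2.boxPoints(r)])
b,r,n=rect(t,(362,200,382,220),dark);print("black",at(t,*b,12),r)
im=t["image"][215:245,282:310].astype(int)
bg=np.median(t["image"][205:218,282:310].reshape(-1,3),0); print(bg, im[15,10:25:2].tolist())
m=(np.abs(im-bg).max(2)>22).astype(np.uint8)
for row in m: print("".join(".#"[x] for x in row))
E
```

```text
handle top [363.2375 148.425 ] ((362.60894775390625, 148.089111328125), (20.199254989624023, 5.771215915679932), 84.2894058227539) 80
[ 605.40221547 -285.12199778  136.        ]
handle corners [array([ 633.2, -274.4]), array([ 634.4, -289.7]), array([ 579.7, -292.5]), array([ 578.5, -277.3])]
handle side [223.41758242 123.21978022] ((223.5, 124.0), (6.0, 17.0), 90.0) 91
tri (array([ 608.79013756, -287.44049729,  128.55673452]), np.float64(3.35888792880167))
tray [314.28963415 156.5320122 ] ((313.2615661621094, 157.09231567382812), (26.543432235717773, 29.768335342407227), 82.87498474121094) 656 [ 599.53592031 -164.21066773   70.        ]
[array([ 631.2, -115.1]), array([ 640.1, -199.5]), array([ 563.9, -206.1]), array([ 554.9, -122.3])]
black [ 447.31457192 -333.17591856   12.        ] ((370.5, 210.0), (10.0, 11.0), 90.0)
[242. 228. 203.] [[247, 249, 233], [244, 244, 226], [229, 226, 204], [222, 219, 194], [232, 231, 208], [247, 247, 231], [246, 245, 227], [224, 212, 183]]
............................
............................
............................
............................
............................
............................
.............###............
...........######...........
........#####......#........
........###..###.#..........
.......####.....#.##........
......####.....##.###.......
....#.###.#....##.###.......
.......#..##......####......
.......#.###.......###......
.....###.####....#.####.....
.....#.#.####......####.....
.......#.###...##..###......
.......######...#..###......
.......##.#####..#.##.......
........##.####..#.##.......
.........#..#..##.##........
..............###...........
............................
...#........................
............................
...#........................
............................
............................
............................
```

```bash
python3 - <<'E'
from h import *
import pickle
cs=pickle.load(open("c0.pkl","rb"))
t=cs["top"]; s=cs["side"]
a=cv2.resize(t["image"][135:180,288:373,::-1],None,fx=9,fy=9,interpolation=cv2.INTER_CUBIC)
b=cv2.resize(cv2.resize(s["image"][115:195,205:250,::-1],None,fx=5,fy=5,interpolation=cv2.INTER_CUBIC),(225,400))[:190*0+190] if 0 else None
cv2.imwrite("pics/crop3.png",a); print(a.shape)
g=cv2.GaussianBlur(cv2.cvtColor(t["image"],cv2.COLOR_RGB2GRAY),(3,3),0)
c=cv2.HoughCircles(cv2.resize(g[210:250,275:325],None,fx=8,fy=8,interpolation=cv2.INTER_CUBIC),cv2.HOUGH_GRADIENT,1,100,param1=60,param2=10,minRadius=55,maxRadius=75)[0]
for q in c[:2]:
    u,v=(q[:2]+.5)/8-.5+[275,210]; print(u,v,q[2]/8,at(t,u,v,19))
print(at(t,297.4,229.8,19))
E
```

```text
(405, 765, 3)
322.75 229.25 8.7375 [ 392.84310855 -189.57828672   19.        ]
293.75 239.25 8.7375 [ 364.95187794 -103.96492354   19.        ]
[ 392.35150068 -115.39106932   19.        ]
```

View pics/crop3.png

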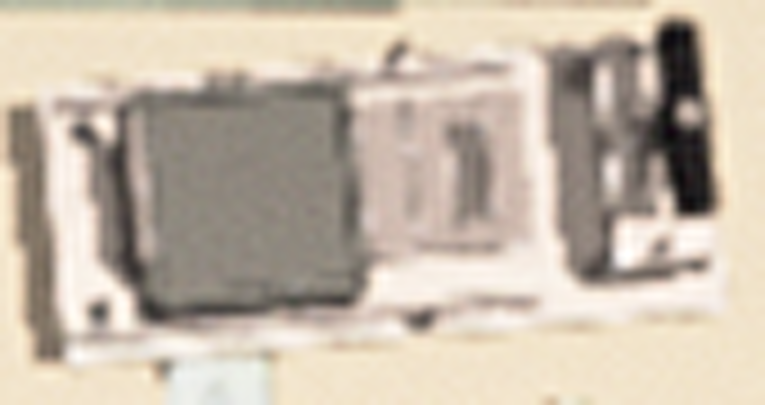

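The crop shows:
- the tray, corners about (140,95), (350,90), (360,300) and (150,310)
- the tongue slot at (470,172)
- the handle with its centre dot at (690,112), ends (676,22) and (698,211)

The pointers at (400,50) and (420,320) are the alignment posts on the base.

```bash
python3 - <<'E'
from h import *
import pickle
cs=pickle.load(open("c0.pkl","rb"))
t=cs["top"]; s=cs["side"]
T=lambda c,r,z:at(t,288+(c+.5)/9-.5,135+(r+.5)/9-.5,z)[:2].round(1)
print("handle",T(690,112,136),"ends",T(676,22,136),T(698,211,136))
print("slot",T(470,172,76), "slot ends",T(460,128,76),T(478,222,76))
print("tray TR,BR,BL,TL",T(350,92,76),T(362,300,76),T(148,315,76),T(130,100,98))
print("base bottom edge",T(70,360,40),T(725,312,40), "left",T(45,100,40))
S=lambda c,r,y: None
# side: handle ends and dots, on plane z
for n,(c,r),z in [("hL",(143,63),136),("hR",(247,63),136),("plateTL",(163,280),98),("plateTR",(254,278),98)]:
    u,v=190+(c+.5)/5.715-.5,110+(r+.5)/5.715-.5; print(n,at(cs["side"],u,v,z).round(1))
# cap sanity
print(proj(s,[392,-115,19]))
from scipy.spatial.transform import Rotation
print(Rotation.from_euler("xyz",manip.read_state()["eef_rot"]).as_matrix().round(2))
E
```

```text
handle [ 609.2 -287.9] ends [ 636.6 -285. ] [ 579.4 -288.9]
slot [ 605.1 -235.5] slot ends [ 619.3 -232.9] [ 589.1 -237.4]
tray TR,BR,BL,TL [ 631.6 -198.8] [ 565.  -200.2] [ 561.5 -133.1] [ 625.3 -126.9]
base bottom edge [ 553.2 -111.7] [ 564.9 -323.8] left [ 639.5 -105.9]
hL [ 638.1 -292.5  136. ]
hR [ 580.5 -290.7  136. ]
plateTL [ 620.5 -128.8   98. ]
plateTR [ 574.4 -129.3   98. ]
(np.float64(295.9095493203118), np.float64(182.1560356054531))
[[-0.95  0.32 -0.  ]
 [ 0.32  0.95 -0.  ]
 [ 0.   -0.   -1.  ]]
```

Call:
move_arm(dp=[[-5,-40,5],[-5,-40,5],[-5,-40,5],[-5,-40,5],[-5,-40,5],[30,-43,0],[30,-43,0],[30,-43,0],[30,-43,0],[0,0,0]], rotation=[[0,0,0.065],[0,0,0.065],[0,0,0.065],[0,0,0.065],[0,0,0.065],[0,0,0],[0,0,0],[0,0,0],[0,0,0],[0,0,0]], hand=[1,1,1,1,1,1,1,1,1,1])

```text
clock: 1.35
eef_pos: [269.7, 147.5, 230.3]
eef_rot: [-3.141, -0.0, 3.139]
wrist_force: [-0.2, 0.7, 0.1]
finger_gap: 94.2
finger_force: 0.0
```

Call:
move_arm(dp=[[11,-30,0],[11,-30,0],[11,-30,0],[0,-40,0],[0,-40,0],[0,-40,0],[0,-40,0],[0,-40,0],[0,0,0],[0,0,0]], rotation=[[0,0,0],[0,0,0],[0,0,0],[0,0,0],[0,0,0],[0,0,0],[0,0,0],[0,0,0],[0,0,-0.174],[0,0,-0.174]], hand=[1,1,1,1,1,1,1,1,1,1])

```text
clock: 2.6
eef_pos: [301.6, -139.4, 230.2]
eef_rot: [3.141, -0.001, 2.792]
wrist_force: [-0.5, -0.2, 0.1]
finger_gap: 94.0
finger_force: 0.0
```

Call:
move_arm(dp=[[10,0,-5],[10,0,-5],[10,5,-10],[10,5,-10],[10,5,-20],[10,5,-20],[10,5,-20],[10,0,-20],[0,0,0]], rotation=[[0,0,-0.175],[0,0,-0.175],[0,0,-0.175],[0,0,-0.175],[0,0,-0.175],[0,0,-0.175],[0,0,-0.17],[0,0,0],[0,0,0]], hand=[1,1,1,1,1,1,1,1,1])

```text
clock: 3.72
eef_pos: [381.2, -113.7, 119.4]
eef_rot: [-3.139, -0.001, 1.58]
wrist_force: [0.7, 0.1, 0.7]
finger_gap: 94.1
finger_force: 0.0
```

Call:
move_arm(dp=[[5,-0.5,-30],[5,-0.5,-30],[0,0,-25],[0,0,-15],[0,0,-9.5],[0,0,0]], rotation=[[0,0,-0.005],[0,0,0],[0,0,0],[0,0,0],[0,0,0],[0,0,0]], hand=[1,1,1,1,1,1])

```text
clock: 4.47
eef_pos: [391.5, -115.8, 11.2]
eef_rot: [-3.141, -0.0, 1.573]
wrist_force: [0.8, 0.4, 0.3]
finger_gap: 94.1
finger_force: 0.0
```

```bash
python3 - <<'E'
from h import *
t=camera("top"); s=camera("side")
a=cv2.resize(t["image"][180:270,250:350,::-1],(500,450),interpolation=cv2.INTER_CUBIC)
cv2.imwrite("pics/g1.png",a); print(manip.read_state()["eef_pos"])
E
```

```text
[ 391.80748258 -116.08372885   11.62888588]
```

View pics/g1.png

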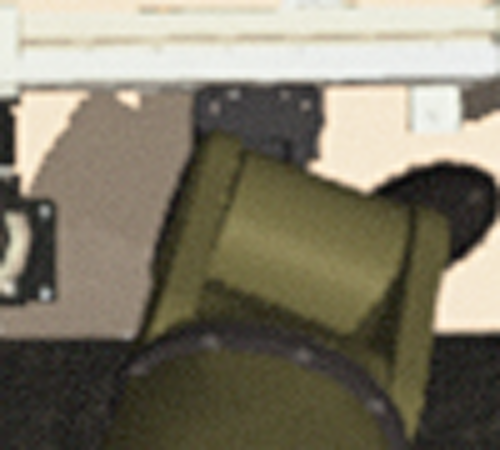

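The arm hides the cap (the forearm covers (290,230)), so I close and read the opening. It should stop near 49 mm.

Call:
move_arm(dp=[[0,0,-1.5],[0,0,0],[0,0,0],[0,0,0],[0,0,0],[0,0,0],[0,0,0],[0,0,0]], rotation=[[0,0,0],[0,0,0],[0,0,0],[0,0,0],[0,0,0],[0,0,0],[0,0,0],[0,0,0]], hand=[1,0.3,0.3,0.3,0.3,0.3,0.3,0.3], newtons=15)

```text
clock: 5.58
eef_pos: [391.4, -116.1, 9.4]
eef_rot: [-3.142, -0.0, 1.573]
wrist_force: [0.2, 0.7, 0.6]
finger_gap: 46.4
finger_force: 15.0
```

Call:
move_arm(dp=[[0,0,10],[0,0,25],[0,0,40],[0,0,40],[30,-5,20],[40,-10,0],[40,-10,0],[40,-10,0],[0,0,0]], rotation=[[0,0,0],[0,0,0],[0,0,0],[0,0,0],[0,0,0],[0,0,0],[0,0,0],[0,0,0],[0,0,0]], hand=[0.3,0.3,0.3,0.3,0.3,0.3,0.3,0.3,0.3])

```text
clock: 6.7
eef_pos: [542.6, -151.3, 144.3]
eef_rot: [-3.141, -0.0, 1.573]
wrist_force: [-0.1, -0.3, -0.9]
finger_gap: 46.2
finger_force: 15.0
```

```bash
python3 - <<'E'
from h import *
s=camera("side"); p=manip.read_state()["eef_pos"]
u,v=map(int,proj(s,p)); print(u,v,p,s["fx"]/(s["R"]@p+s["t"])[2])
x0,y0=u-50,v-50
a=cv2.resize(s["image"][y0:y0+75,x0:x0+100,::-1],(800,600),interpolation=cv2.INTER_CUBIC)
cv2.circle(a,(int((proj(s,p)[0]-x0)*8),int((proj(s,p)[1]-y0)*8)),4,(0,0,255),-1)
cv2.imwrite("pics/g2.png",a)
E
```

```text
245 140 [ 541.45998601 -151.00846009  144.31629756] 0.3476500094174506
```

View pics/g2.png

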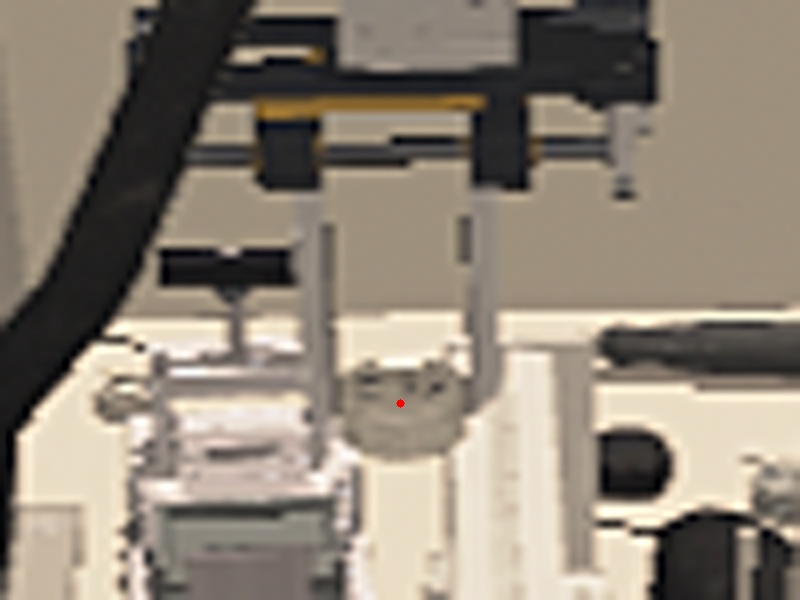

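The side view shows the cap held level between the fingers, centred on the TCP in x (cap spans (342–468, 362–458)). I check its y offset with the intensity profile.

```bash
python3 - <<'E'
from h import *
s=camera("side"); p=manip.read_state()["eef_pos"]; print(p)
im=s["image"].astype(int)
for u in (242,245,248): print(u,[(v,*im[v,u]) for v in range(130,152)])
for n,o in [("backtop",(0,-24.5,9)),("fronttop",(0,24.5,9)),("frontbot",(0,24.5,-10))]: print(n,proj(s,p+o))
E
```

```text
[ 540.87971838 -150.8888654   144.48281743]
242 [(130, np.int64(240), np.int64(228), np.int64(203)), (131, np.int64(234), np.int64(222), np.int64(198)), (132, np.int64(234), np.int64(221), np.int64(197)), (133, np.int64(234), np.int64(222), np.int64(197)), (134, np.int64(233), np.int64(221), np.int64(193)), (135, np.int64(228), np.int64(210), np.int64(182)), (136, np.int64(138), np.int64(127), np.int64(111)), (137, np.int64(102), np.int64(94), np.int64(84)), (138, np.int64(114), np.int64(106), np.int64(95)), (139, np.int64(99), np.int64(92), np.int64(85)), (140, np.int64(152), np.int64(139), np.int64(122)), (141, np.int64(165), np.int64(151), np.int64(132)), (142, np.int64(166), np.int64(152), np.int64(134)), (143, np.int64(157), np.int64(144), np.int64(127)), (144, np.int64(158), np.int64(145), np.int64(128)), (145, np.int64(153), np.int64(140), np.int64(124)), (146, np.int64(150), np.int64(137), np.int64(122)), (147, np.int64(205), np.int64(185), np.int64(161)), (148, np.int64(242), np.int64(230), np.int64(205)), (149, np.int64(236), np.int64(224), np.int64(200)), (150, np.int64(23
[... 1901 characters left out ...]
int64(131)), (143, np.int64(151), np.int64(139), np.int64(121)), (144, np.int64(161), np.int64(147), np.int64(130)), (145, np.int64(133), np.int64(123), np.int64(109)), (146, np.int64(132), np.int64(122), np.int64(107)), (147, np.int64(214), np.int64(193), np.int64(167)), (148, np.int64(241), np.int64(229), np.int64(204)), (149, np.int64(235), np.int64(223), np.int64(199)), (150, np.int64(234), np.int64(221), np.int64(197)), (151, np.int64(234), np.int64(222), np.int64(197))]
backtop (np.float64(245.1806937385573), np.float64(133.41522882877933))
fronttop (np.float64(245.15214914181846), np.float64(141.93854046921055))
frontbot (np.float64(245.30319437099976), np.float64(147.74853888370967))
```

Measured edges are 133.7 and 147.2, against 133.4 and 147.7 expected, so the cap is centred in y as well. Next I go over the tray.

Call:
move_arm(dp=[[20,-5,0],[20,-5,0],[20,-4.5,0],[0,0,-20],[0,0,-18],[0,0,0]], rotation=[[0,0,0],[0,0,0],[0,0,0],[0,0,0],[0,0,0],[0,0,0]], hand=[0.3,0.3,0.3,0.3,0.3,0.3])

```text
clock: 7.55
eef_pos: [600.3, -165.3, 105.4]
eef_rot: [-3.139, -0.001, 1.573]
wrist_force: [0.9, 0.0, 0.3]
finger_gap: 46.7
finger_force: 15.0
```

```bash
python3 - <<'E'
from h import *
s=camera("side"); t=camera("top"); p=manip.read_state()["eef_pos"]; print(p)
u,v=map(int,proj(s,p)); x0,y0=u-35,v-25
a=cv2.resize(s["image"][y0:y0+60,x0:x0+70,::-1],(490,420),interpolation=cv2.INTER_CUBIC)
u,v=map(int,proj(t,p)); x1,y1=u-25,v-30
b=cv2.resize(t["image"][y1:y1+60,x1:x1+44,::-1],(308,420),interpolation=cv2.INTER_CUBIC)
print(x0,y0,x1,y1, proj(s,p), proj(t,p))
cv2.imwrite("pics/g3.png",np.hstack([a,b]))
E
```

```text
[ 601.34063696 -165.58921436  107.16377243]
190 124 291 123 (np.float64(225.07183007659174), np.float64(149.1579091534523)) (np.float64(316.70928588276536), np.float64(153.1244585798164))
```

View pics/g3.png

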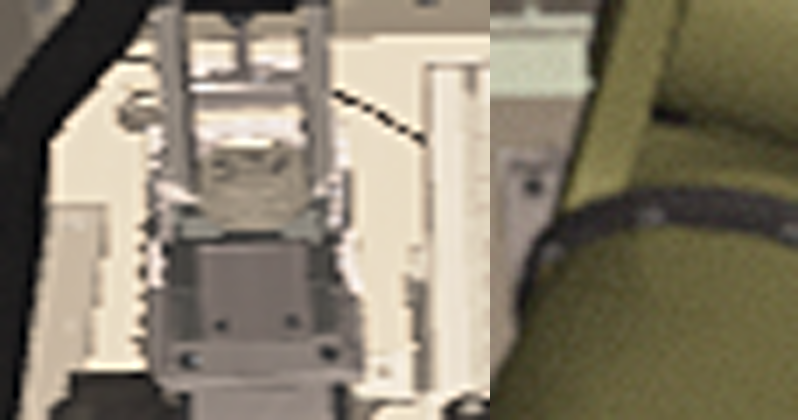

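In the side view the cap (198–308 px) is centred over the push plate (200–308 px), so it is in line. Lowering.

Call:
move_arm(dp=[[0,0,-12],[0,0,-8],[0,0,-4],[0,0,-1.5],[0,0,0],[0,0,0]], rotation=[[0,0,0],[0,0,0],[0,0,0],[0,0,0],[0,0,0],[0,0,0]], hand=[0.3,0.3,0.3,0.3,0.3,0.3])

```text
clock: 8.4
eef_pos: [601.6, -165.6, 81.2]
eef_rot: [3.141, 0.0, 1.573]
wrist_force: [-0.8, 0.2, 0.7]
finger_gap: 46.1
finger_force: 15.0
```

Call:
move_arm(dp=[[0,0,-1],[0,0,-0.5],[0,0,0]], rotation=[[0,0,0],[0,0,0],[0,0,0]], hand=[0.3,0.3,0.3])

```text
clock: 8.78
eef_pos: [601.4, -165.6, 79.5]
eef_rot: [3.142, -0.0, 1.573]
wrist_force: [-0.5, 0.2, 0.5]
finger_gap: 46.4
finger_force: 15.0
```

Call:
move_arm(dp=[[0,0,0],[0,0,0],[0,0,0],[0,0,10],[0,0,25],[0,0,40],[-30,0,40],[-40,0,30],[-50,0,0],[-50,0,0]], rotation=[[0,0,0],[0,0,0],[0,0,0],[0,0,0],[0,0,0],[0,0,0],[0,0,0],[0,0,0],[0,0,0],[0,0,0]], hand=[0.66,0.66,0.66,0.66,0.66,0.66,0.5,0.3,0,0])

```text
clock: 10.02
eef_pos: [430.0, -165.4, 225.4]
eef_rot: [3.14, 0.001, 1.573]
wrist_force: [0.7, -0.3, 0.7]
finger_gap: 25.4
finger_force: 0.0
```

Call:
move_arm(dp=[[-50,0,0],[-40,0,0],[0,0,0]], rotation=[[0,0,0],[0,0,0],[0,0,0]], hand=[0,0,0])

```text
clock: 10.4
eef_pos: [340.2, -165.7, 225.6]
eef_rot: [3.14, 0.001, 1.571]
wrist_force: [-0.5, 0.1, 0.7]
finger_gap: 0.7
finger_force: 0.0
```

```bash
python3 - <<'E'
from h import *
import pickle
s=camera("side"); t=camera("top"); p=manip.read_state()["eef_pos"]; print(p)
pickle.dump((s,t),open("c1.pkl","wb"))
a=cv2.resize(t["image"][135:180,288:373,::-1],None,fx=9,fy=9,interpolation=cv2.INTER_CUBIC)
b=cv2.resize(s["image"][115:190,200:300,::-1],(260,195),interpolation=cv2.INTER_CUBIC)
a=np.vstack([a,np.zeros((195,765,3),np.uint8)]);a[405:,:260]=b
cv2.imwrite("pics/g4.png",a)
E
```

```text
[ 341.85171277 -165.80027319  225.28903827]
```

View pics/g4.png

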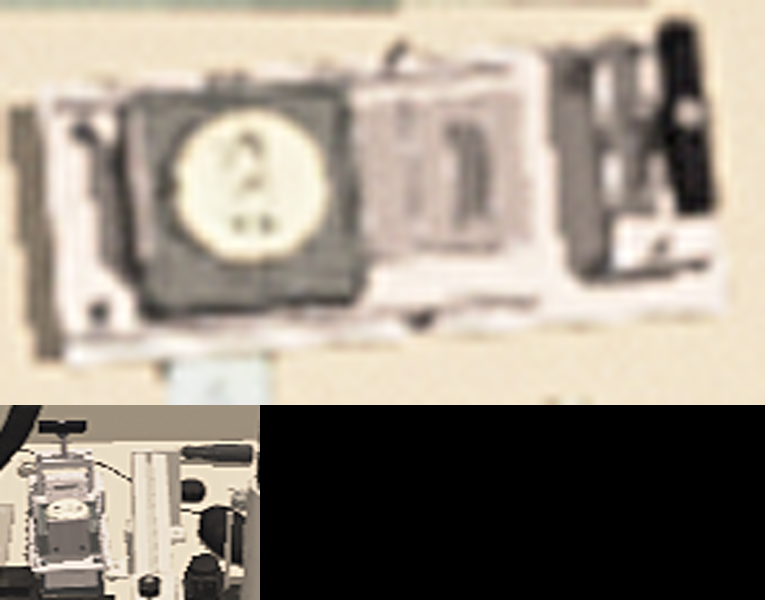

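The cap lies centred in the tray at crop (250,185) and the sled has not moved. The handle and slot are still 52 mm apart. Now I go behind the push plate with the fingers shut.

Call:
move_arm(dp=[[43,9,0],[43,9,0],[43,9,0],[43,9,0],[43,10,0],[43,10,0],[0,0,-40],[0,0,-40],[0,0,-30],[0,0,0]], rotation=[[0,0,0.055],[0,0,0],[0,0,0],[0,0,0],[0,0,0],[0,0,0],[0,0,0],[0,0,0],[0,0,0],[0,0,0]], hand=[0,0,0,0,0,0,0,0,0,0])

```text
clock: 11.75
eef_pos: [599.0, -108.8, 111.9]
eef_rot: [-3.137, -0.001, 1.628]
wrist_force: [0.2, 0.2, 1.0]
finger_gap: 0.6
finger_force: 0.0
```

Call:
move_arm(dp=[[0,0,-18],[0,0,-17],[0.3,-6,0],[0.3,-6,0],[0.4,-8,0],[0.4,-8,0],[0.4,-8,0],[0.4,-8,0],[0.2,-4,0],[0.1,-2,0]], rotation=[[0,0,0],[0,0,0],[0,0,0],[0,0,0],[0,0,0],[0,0,0],[0,0,0],[0,0,0],[0,0,0],[0,0,0]], hand=[0,0,0,0,0,0,0,0,0,0])

```text
clock: 13.0
eef_pos: [601.9, -159.8, 79.4]
eef_rot: [-3.141, -0.0, 1.628]
wrist_force: [-0.1, 1.5, 0.4]
finger_gap: 0.7
finger_force: 0.6
```

Call:
move_arm(dp=[[0,10,0],[0,20,0],[0,0,40],[0,0,50],[0,0,50],[-50,-5,0],[-50,-5,0],[-50,-5,0],[-50,-5,0],[-50,-5,0]], rotation=[[0,0,0],[0,0,0],[0,0,0],[0,0,0],[0,0,0],[0,0,0],[0,0,0],[0,0,0],[0,0,0],[0,0,0]], hand=[0,0,0,0,0,0,0,0,0,0])

```text
clock: 14.25
eef_pos: [350.4, -153.4, 219.3]
eef_rot: [3.141, 0.0, 1.629]
wrist_force: [-0.1, 0.4, 1.8]
finger_gap: 0.5
finger_force: 0.0
```

```bash
cat > meas.py <<'E'
from h import *
import pickle
s0,t0=pickle.load(open("c1.pkl","rb"))
t=camera("top"); s=camera("side"); pickle.dump((s,t),open("c2.pkl","wb")); print(manip.read_state()["eef_pos"])
def cap(c):
    im=c["image"][140:175,295:350].astype(int)
    m=((im[...,1]>im[...,0]-3)&(im.min(2)>150)).astype(np.uint8)
    n,l,st,ce=cv2.connectedComponentsWithStats(m); i=1+st[1:,4].argmax()
    return ce[i]+[295,140],st[i,4]
a,na=cap(t0); b,nb=cap(t); print(a,na,b,nb)
A,B=at(t0,*a,89),at(t,*b,89); print(A,B,(B-A),np.linalg.norm(B-A))
# tray front edge tracking by phase correlation of tray patch
from numpy import float32
g0=cv2.cvtColor(t0["image"],cv2.COLOR_RGB2GRAY); g=cv2.cvtColor(t["image"],cv2.COLOR_RGB2GRAY)
tp=g0[143:172,300:330]; r=cv2.matchTemplate(g[138:178,295:372],tp,cv2.TM_CCOEFF_NORMED); _,mx,_,loc=cv2.minMaxLoc(r)
x,y=loc; q=lambda a,b,c:(a-c)/2/(a-2*b+c)
u=x+q(*r[y,x-1:x+2]); v=y+q(*r[y-1:y+2,x]); du=u+295-300; dv=v+138-143
print("shift",mx,du,dv,"mm",np.linalg.norm(at(t,314+du,157+dv,80)-at(t,314,157,80)))
E
python3 meas.py; python3 - <<'E'
import sys;sys.path.insert(0,".")
from h import *
import pickle
s,t=pickle.load(open("c2.pkl","rb"))
cv2.imwrite("pics/g5.png",cv2.resize(t["image"][135:180,288:373,::-1],None,fx=9,fy=9,interpolation=cv2.INTER_CUBIC))
E
```

```text
[ 349.23983914 -153.62362509  219.63517212]
[311.28571429 158.71428571] 7 [326.85714286 158.28571429] 7
[ 589.61746984 -152.7887271    89.        ] [ 589.96550276 -196.22069109   89.        ] [  0.34803292 -43.431964     0.        ] 43.4333584184996
shift 0.9372508525848389 14.997467 -1.2287292 mm 42.37820454615779
```

View pics/g5.png

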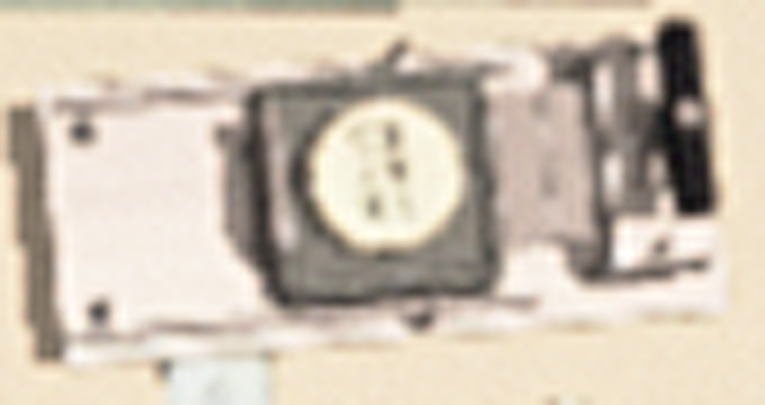

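The sled moved 42.4 mm: the tray front edge went from 355 to 490 px, and the cap is now at (386,175), still in the tray. The slot gap was about 52.7 mm, so about 10.3 mm remain. I reverse the same moves and add 10.3 mm.

Call:
move_arm(dp=[[50,5,0],[50,5,0],[50,5,0],[50,5,0],[50,5,0],[0,0,-50],[0,0,-50],[0,0,-40],[0,0,0]], rotation=[[0,0,0],[0,0,0],[0,0,0],[0,0,0],[0,0,0],[0,0,0],[0,0,0],[0,0,0],[0,0,0]], hand=[0,0,0,0,0,0,0,0,0])

```text
clock: 15.48
eef_pos: [600.9, -127.9, 76.6]
eef_rot: [-3.136, -0.002, 1.629]
wrist_force: [-0.0, 0.1, 1.0]
finger_gap: 0.3
finger_force: 0.0
```

Call:
move_arm(dp=[[0,-15,0],[0,-9,0],[0,-6,0],[0.2,-4,0],[0.2,-4,0],[0.1,-2.3,0],[0,0,0],[0,0,0]], rotation=[[0,0,0],[0,0,0],[0,0,0],[0,0,0],[0,0,0],[0,0,0],[0,0,0],[0,0,0]], hand=[0,0,0,0,0,0,0,0])

```text
clock: 16.48
eef_pos: [602.3, -169.8, 79.3]
eef_rot: [-3.141, 0.0, 1.628]
wrist_force: [0.3, 0.5, -0.8]
finger_gap: 0.5
finger_force: 0.0
```

Call:
move_arm(dp=[[0,10,0],[0,20,0],[0,0,40],[0,0,50],[0,0,50],[-50,-5,0],[-50,-5,0],[-50,-5,0],[-50,-5,0],[-50,-5,0]], rotation=[[0,0,0],[0,0,0],[0,0,0],[0,0,0],[0,0,0],[0,0,0],[0,0,0],[0,0,0],[0,0,0],[0,0,0]], hand=[0,0,0,0,0,0,0,0,0,0])

```text
clock: 17.73
eef_pos: [350.9, -163.8, 219.3]
eef_rot: [3.141, 0.0, 1.629]
wrist_force: [-0.3, -0.2, -0.2]
finger_gap: 0.7
finger_force: 0.0
```

```bash
python3 meas.py; python3 - <<'E'
import sys;sys.path.insert(0,".")
from h import *
import pickle
s,t=pickle.load(open("c2.pkl","rb"))
cv2.imwrite("pics/g6.png",cv2.resize(t["image"][135:180,288:373,::-1],None,fx=9,fy=9,interpolation=cv2.INTER_CUBIC))
E
```

```text
[ 349.79619286 -164.01256358  219.70983089]
[311.28571429 158.71428571] 7 [329.28571429 156.42857143] 7
[ 589.61746984 -152.7887271    89.        ] [ 595.1056063  -203.17182257   89.        ] [  5.48813646 -50.38309548   0.        ] 50.68112026929279
shift 0.8966850638389587 18.627594 -1.609314 mm 52.651251423570145
```

View pics/g6.png

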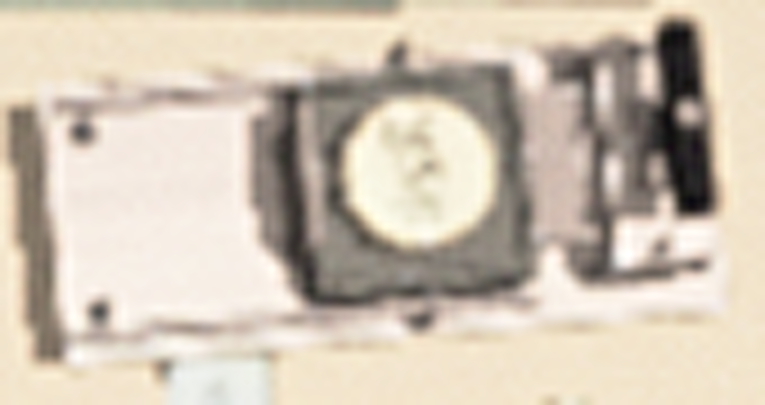

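The total travel is 52.65 mm. The tray sides are centred on the posts (398,55) and (420,318) to within about 0.5 mm, so the slots are in line. Before pressing I check the clearance to the panel behind the rig and the state of the last joint.

```bash
python3 - <<'E'
from h import *
import pickle
s,t=pickle.load(open("c2.pkl","rb"))
print(manip.read_state()["joints"].round(3))
k=.64
for p in [(405,210),(565,210),(405,195),(578,192),(545,97),(628,190),(630,150),(745,180)]:
    print(p,[at(t,p[0]*k,p[1]*k,z)[:2].round(0).tolist() for z in (0,150,250)])
for z in (0,150,250,330): 
    print(z,[tuple(np.round(np.array(proj(s,(x,y,z)))/k)) for x in (690,) for y in (-200,-290,-370)])
E
```

```text
[-0.533 -0.09   1.918 -0.     1.313 -0.589]
(405, 210) [[686.0, -8.0], [646.0, -8.0], [619.0, -8.0]]
(565, 210) [[680.0, -321.0], [640.0, -279.0], [614.0, -250.0]]
(405, 195) [[717.0, -9.0], [672.0, -9.0], [642.0, -9.0]]
(578, 192) [[715.0, -348.0], [671.0, -302.0], [641.0, -271.0]]
(545, 97) [[911.0, -292.0], [840.0, -253.0], [793.0, -228.0]]
(628, 190) [[717.0, -445.0], [672.0, -386.0], [643.0, -346.0]]
(630, 150) [[798.0, -454.0], [742.0, -393.0], [705.0, -353.0]]
(745, 180) [[732.0, -672.0], [685.0, -582.0], [654.0, -522.0]]
0 [(np.float64(311.0), np.float64(270.0)), (np.float64(315.0), np.float64(246.0)), (np.float64(318.0), np.float64(227.0))]
150 [(np.float64(304.0), np.float64(205.0)), (np.float64(309.0), np.float64(183.0)), (np.float64(312.0), np.float64(166.0))]
250 [(np.float64(299.0), np.float64(156.0)), (np.float64(304.0), np.float64(136.0)), (np.float64(308.0), np.float64(120.0))]
330 [(np.float64(294.0), np.float64(113.0)), (np.float64(300.0), np.float64(95.0)), (np.float64(304.0), np.float64(80.0))]
```

The panel face is near x≈690. Turning a gripped handle would swing the 177 mm body to x≈696, so instead I keep the closing line along the travel and press, then push the handle end round with shut fingertips.

Call:
move_arm(dp=[[0,0,0],[0,0,0],[0,0,0],[43,-21,0],[43,-21,0],[43,-21,0],[43,-21,0],[43,-20,0],[43,-20,0],[0,0,0]], rotation=[[0,0,-0.175],[0,0,-0.175],[0,0,-0.175],[0,0,-0.175],[0,0,-0.175],[0,0,-0.175],[0,0,-0.175],[0,0,-0.175],[0,0,-0.17],[0,0,0]], hand=[0,0,0,0,0,0,0,0,0,0])

```text
clock: 19.08
eef_pos: [612.5, -288.1, 216.5]
eef_rot: [-3.14, 0.002, 0.057]
wrist_force: [-0.6, -0.4, -0.1]
finger_gap: 0.2
finger_force: 0.0
```

Call:
move_arm(dp=[[-2,0,-30],[0,0,-30],[0,0,-15],[0,0,-5],[0,0,-5],[0,0,-5],[0,0,-5],[0,0,-5],[0,0,-4],[0,0,0]], rotation=[[0,0,0],[0,0,0],[0,0,0],[0,0,0],[0,0,0],[0,0,0],[0,0,0],[0,0,0],[0,0,0],[0,0,0]], hand=[0,0,0,0,0,0,0,0,0,0])

```text
clock: 20.32
eef_pos: [608.1, -288.9, 114.8]
eef_rot: [-3.141, 0.001, 0.058]
wrist_force: [-0.6, 0.6, -0.4]
finger_gap: 0.6
finger_force: 0.0
```

Call:
move_arm(dp=[[0,0,-1.5],[0,0,-1],[0,0,-1]], rotation=[[0,0,0],[0,0,0],[0,0,0]], hand=[0,0,0])

```text
clock: 20.7
eef_pos: [608.8, -289.2, 114.0]
eef_rot: [3.14, -0.002, 0.058]
wrist_force: [-4.6, 3.3, 20.6]
finger_gap: 1.0
finger_force: 10.0
```

The pin is bottomed: TCP z is 114.0 with 20 N, which matches the 114 mm given. Now I step up and over to behind the handle's +x end.

Call:
move_arm(dp=[[0,0,15],[0,0,5],[8,10,0],[8,10,0],[6.5,9,0],[0,0,-14],[0,0,-12],[0,0,0],[0,0,0]], rotation=[[0,0,0],[0,0,0],[0,0,0],[0,0,0],[0,0,0],[0,0,0],[0,0,0],[0,0,0],[0,0,0]], hand=[0,0,0,0,0,0,0,0,0])

```text
clock: 21.82
eef_pos: [630.9, -260.2, 106.1]
eef_rot: [3.141, -0.0, 0.057]
wrist_force: [-0.4, 0.4, -0.3]
finger_gap: 0.5
finger_force: 0.0
```

Call:
move_arm(dp=[[0.5,-8.4,-1],[1.8,-4.9,0],[1.4,-4.8,0],[-0.4,-5.5,0],[-2.4,-5.2,0],[-3.8,-4.4,0],[-5,-3.8,0],[-1.5,0,0],[0,0,0]], rotation=[[0,0,0],[0,0,0],[0,0,0],[0,0,0],[0,0,0],[0,0,0],[0,0,0],[0,0,0],[0,0,0]], hand=[0,0,0,0,0,0,0,0,0])

```text
clock: 22.95
eef_pos: [624.0, -295.5, 105.4]
eef_rot: [-3.141, -0.007, 0.059]
wrist_force: [21.0, 7.4, -4.8]
finger_gap: 0.5
finger_force: 10.5
```

21 N in x at the expected place means the handle is at its stop. I back off and look.

Call:
move_arm(dp=[[6,0,0],[4,0,0],[0,0,30],[0,0,50],[-20,0,30],[-50,20,0],[-50,20,0],[-50,20,0],[-50,20,0],[-40,20,0]], rotation=[[0,0,0],[0,0,0],[0,0,0],[0,0,0],[0,0,0],[0,0,0],[0,0,0],[0,0,0],[0,0,0],[0,0,0]], hand=[0,0,0,0,0,0,0,0,0,0])

```text
clock: 24.2
eef_pos: [369.5, -196.5, 214.9]
eef_rot: [3.141, 0.0, 0.057]
wrist_force: [0.9, -0.4, 0.3]
finger_gap: 0.4
finger_force: 0.0
```

```bash
python3 - <<'E'
from h import *
t=camera("top"); s=camera("side"); print(manip.read_state()["eef_pos"])
m=(t["image"][130:175,345:378].max(2)<75).astype(np.uint8)
n,l,st,ce=cv2.connectedComponentsWithStats(m); i=1+st[1:,4].argmax()
cnt=max(cv2.findContours((l==i).astype(np.uint8),0,1)[0],key=cv2.contourArea); r=cv2.minAreaRect(cnt); bx=cv2.boxPoints(r)+[345,130]
print(st[i],[at(t,*p,114)[:2].round(1).tolist() for p in bx])
for row in m: print("".join(".#"[x] for x in row))
E
```

```text
[ 368.84000614 -195.91826282  215.30417487]
[ 6 17 22  6 69] [[601.1, -257.8], [615.0, -258.4], [613.8, -315.3], [599.9, -314.6]]
.................................
.................................
.................................
.................................
.................................
.................................
.................................
.................................
.................................
.................................
.................................
.................................
.......#.........................
.................................
.................................
.................................
.................................
...............#.................
........##...###....#######......
.......#########....########.....
......##########...########......
......##############.............
......####....###................
.................................
.................................
.................................
.................................
.................................
.................................
.................................
.................................
.................................
.................................
.................................
.................................
.................................
.................................
.................................
.................................
.................................
.................................
.................................
.................................
.................................
.................................
```

The picture limit is used up, so the cap check is numeric.

```bash
python3 - <<'E'
from h import *
t=camera("top"); im=t["image"][143:170,320:346].astype(int)
m=(im.min(2)>165).astype(np.uint8)
m=cv2.morphologyEx(m,cv2.MORPH_CLOSE,np.ones((3,3)))
n,l,st,ce=cv2.connectedComponentsWithStats(m)
for i in range(1,n):
    if st[i,4]>40: print(st[i],at(t,*(ce[i]+[320,143]),89).round(1))
print(at(t,334.4,154,89).round(1))
print(manip.read_state()["wrist_force"])
E
```

```text
[  2   3  21  16 222] [ 603.3 -216.7   89. ]
[ 601.7 -217.7   89. ]
[-0.11698662 -0.32857777  0.86084284]
```

```bash
python3 -c "
from cell import manip
print(manip.sign_off())"
```

```text
the job is handed in; nothing more can be done
None
```

I handed the job in at about 24 s with all steps carried out: cap in the tray, slots in line, pin pressed to its stop and handle turned clockwise to its stop. The verdict was not returned, and I viewed 11 pictures against the limit of 10.

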